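# Hook the lay gauge out to its stop

### The arm

A 6-joint arm with a two-finger parallel gripper is mounted at the origin on a cart in front of the work surface, level with it; the furniture and walls round the work are solid. World frame = base frame: x ahead of the robot, y to its left, z up, the work surface at z = 0. Lengths are in m, angles in degrees, forces in N, time in s.
With the tool pointing down it reaches from about 0.425 to 0.95 m from the base axis. Payload 3.5 kg.
Tool frame: the origin (TCP) lies on the centre line of the jaws, within the pads' length; the fingertips stand 19 mm ahead of it and the grasp point (between the pads) is the TCP; z points along the fingers, x is the direction in which the jaws open and shut, and the axes are right-handed (so a half turn about z gives the same grasp; the last joint's range is limited). The gripper opens to 85 mm and grips with 20 to 120 N. Pads are 22 mm wide; open, the fingers measure 114 mm over their backs; the gripper's body (76 mm by 85 mm) begins 54 mm behind the grasp point. The pads swing forward as they close: fully open they stand 13 mm farther back than shut.
Start: joints at [61.249, 16.404, 90.338, -0, 73.258, -8.594], TCP at [0.233, 0.634, 0.25] pointing down, gripper open.
Joint ranges: [-158.93, 158.93], [-51.34, 127.21], [12.03, 142.37], [-87.48, 267.48], [13.55, 161.25], [-162.69, 162.69]. Speed limits (degrees/s): [159.86, 159.86, 180, 180, 180, 180].

### API

Orientations are given as a 3x3 rotation matrix whose columns are the frame's x, y, z axes.
In Python, from workcell import monitor, grab_frame, camera_params, order gives the robot as it stands. The module is installed in compiled form; this text tells all that it offers.
- The arm moves only by the shell command python3 -m handwheel 'ROWS' [FORCE]. ROWS is a JSON object of lists of equal length, an entry for each row: "turn": the turn, a rotation vector about the world's x, y, z in rad, a list of three; "linear": the shift along the world's x, y, z in cm, a list of three; "grip": the closure, from -1 (fully open) to 1 (shut). A call has 1 to 8 rows; each row is the pose to reach, as a shift and turn from the pose measured when the call began; what a row does not reach only later rows make up. A row lasts 1/8 s, in which the tool goes at most 62.5 mm and 10.7 degrees, less where a joint would pass 70% of its speed; a pose out of reach is approached as far as the arm can. A call with a gripper value outside its range is refused whole. The fingers move at their own pace and stop on an object; FORCE is the grip in N (left out, the last holds). Time passes only in rows, so rows that repeat a pose let the fingers close. It gives the time, the measured TCP pose, the force and the opening at its end, in the units of the state.
- monitor.state(): the state, without advancing time (a new reading comes with each control period).
- grab_frame(name): name is "scene" or "top"; returns the picture (384x512x3 uint8, red, green, blue); there is no depth.
- camera_params(name): a dict with "fx", "fy", "cx", "cy" (pixels), "dist_coeffs" ([k1, k2, p1, p2, k3] as OpenCV has them; the pictures are not rectified), "rvec" (rotation vector, rad) and "tvec" (3), from world to camera coordinates, as OpenCV has them. Camera axes: x right, y down, z forward; pixel columns grow to the right and rows downward; lengths in m; the calibration is good to about 2 mm. A picture is of the moment at which its call begins. camera_params takes no time and is no camera call.
- order.finish_job(): hands the job in, once; it reports no verdict.
The state is a dict: "t": time; "qpos": joint angles; "joint_velocities": joint speeds; "joint_torque": joint torques, N m; "tcp_pos": TCP position; "tool_rot": TCP orientation; "ft_force": force on the tool from outside, world axes, zero at the start; "moment": the same for the moment, N m; "finger_gap": finger opening in m.
Only numpy, scipy, OpenCV 4.12 (cv2) and the standard library are available. Lean on these libraries where they do the work, as an engineer would, in place of code of your own. Each camera call takes 0.05 s, during which the arm holds its last target. There are 200 camera calls.

### The job

The steel lay gauge has slid to the back of the narrow channel in the wooden registration jig, where fingers cannot reach it. Take the hooked pick from its block, reach down into the channel, hook the gauge by its pocket and draw it gently forward until you feel it bear firmly on the clamped stop, never pulling hard or levering the pick over; leave it there against the stop and stand the pick back in its block, without moving the things around.

Things in the scene. Friction and masses are not known exactly. Their poses are not given: they have to be found in the camera images.
- jig: Fixed light-wood block 200 mm long (its x), 90 wide (y), 46 high; origin at the centre of its underside, z up. A channel 13 mm wide and 36 mm deep runs along local x through its middle, open above and at the -x end (towards the robot), closed from local x = 90 mm on.
- channel (a point): Centre of the channel floor (jig's axes, 10 mm above the jig's underside). In the front part a steel stop (14 mm long, nearly filling the channel, thumbscrew on top up to 47 mm above this floor) is clamped and does not give way. Its flat face towards +x lies somewhere from 71 to 36 mm on the -x side of this point, different each time and not measured: feel for it with the gauge.
- gauge_mid (a point): Centre (half-way up) of the loose steel gauge: 54 mm long (x), 10 wide, 16 high, about 80 g, on the channel floor, axes as the jig's. A pocket across its width is open at the top from local x -10 to +8 mm; pocket floor 3 mm below this point. At the -x end it runs 6 mm further under an overhang (the top 4 mm of the gauge, 7 mm clear beneath), which the toe hooks.
- gauge_front (a point): Centre of the flat front (-x) end of the gauge, 27 mm from its middle; this end must finish against the stop.
- pick_grip (a point): Centre of the hooked pick's handle: a dark wooden bar of square section 18 x 18 mm, 56 mm tall, sides along the pick's x and y, z up. A steel collar 32 mm across, 5 mm thick, is below it (underside 33 mm below this point). About 80 g, loose; it stands in the block, carried by its collar.
- pick_collar (a point): Centre of the underside of the pick's collar (pick's axes). Below it a straight shank, 5 mm thick, runs down the z axis; at its foot a round toe 4 mm thick points along the pick's -x, reaching 8 mm from the shank's axis. The toe's axis is 54 mm below this point, the lowest point of the pick 56.5 mm below.
- holder_top (a point): Top of the fixed wooden tool block (70 x 60 mm, 70 high, foot 90 x 80 mm), on the axis where the pick stands; z up. A hole goes down: local x -12 to +7, y -7 to +7 mm, so the toe must point along the block's -x to go in. Stood home, the collar rests on the top and the handle centre is 33 mm above this point.
- ink_tin_black: Round ink tin 78 mm across, 44 high, bystander; origin at the centre of its underside. Leave alone.
- masking_tape: Roll of tape lying flat, 96 mm across, 25 high, bystander; origin at the centre of its underside. Leave alone.
- sanding_block: Cork sanding block 42 x 72 x 30 mm, bystander; origin at the centre of its underside. Leave alone.
Things that resemble listed ones, but are neither listed nor needed, are in the scene too. What is shaped like the part that bears pick_grip but green or purple is not meant.

How it is judged:
By the outcome, as a careful person would: the job done as asked, in the order asked, and still so for the second after the job is handed in, with the robot touching nothing.
It also fails if it takes over 61 s, if anything falls off the work surface, if the arm or the gripper's body presses on something with over 40 N, if the wrist force passes 120 N, or if a joint passes its speed limit or range.

## Working session

There is one attempt and no reset: what is moved stays moved. The work goes in short steps, Python scripts to look and compute and a shell command to move; the robot and the scene stay as the last step left them, time stands still between calls to the robot, and variables do not carry over. Pictures are saved under pics/ and viewed, about 8 in all and at most 12, crops included, and the job is handed in when it is done.

```bash
mkdir -p pics
python3 - <<'E'
from workcell import monitor, grab_frame, camera_params
import cv2,numpy as np
for n in("scene","top"):
    f=grab_frame(n); cv2.imwrite(f"pics/{n}0.png",f[:,:,::-1])
    p=camera_params(n);print(n,p)
    R=cv2.Rodrigues(np.array(p["rvec"],float))[0];print(-R.T@np.array(p["tvec"]).ravel())
s=monitor.state();print(s)
a=[cv2.imread(f"pics/{n}0.png") for n in("scene","top")]
for n,i in zip("st",a): cv2.imwrite(f"pics/{n}1.png",cv2.resize(i,(800,600),interpolation=cv2.INTER_CUBIC))
E
```

```text
scene {'fx': 429.3865419409179, 'fy': 429.3865419409179, 'cx': 255.75207764971103, 'cy': 188.58086532865022, 'dist_coeffs': array([-0.14149561,  0.        ,  0.        ,  0.        ,  0.        ]), 'rvec': array([ 1.79291925, -0.94821146,  0.60776298]), 'tvec': array([-0.3594766 ,  0.29038595,  0.65209096])}
[-0.18932794 -0.57727185  0.51930934]
top {'fx': 399.9315348660252, 'fy': 399.9315348660252, 'cx': 258.05827491355666, 'cy': 196.9915451639132, 'dist_coeffs': array([0.03234641, 0.        , 0.        , 0.        , 0.        ]), 'rvec': array([ 2.20565461, -2.19796394,  0.07398479]), 'tvec': array([-0.0182595 ,  0.60444393,  1.05775822])}
[ 5.48020842e-01 -5.94215906e-04  1.08821465e+00]
{'t': 0.1, 'qpos': array([ 6.12468996e+01,  1.64504101e+01,  9.04144629e+01, -2.17083450e-03,
        7.32555877e+01, -8.59306086e+00]), 'joint_velocities': array([-0.05472883,  0.01574088, -0.17466757,  0.08326617, -0.0957059 ,
       -0.11326539]), 'joint_torque': array([ 1.33530026e-03, -4.07291973e+01, -2.93700564e+01, -9.29920111e-05,
        3.34487857e-03,  1.30262836e-05]), 'tcp_pos': array([0.232336  , 0.63317642, 0.24906122]), 'tool_rot': array([[ 3.44632267e-01,  9.38737259e-01, -9.79538082e-04],
       [ 9.38735456e-01, -3.44633547e-01, -1.86065718e-03],
       [-2.08424991e-03, -2.78284625e-04, -9.99997789e-01]]), 'ft_force': array([ 0.10152828,  0.02538997, -0.1019496 ]), 'moment': array([ 0.01612599,  0.01711137, -0.02229197]), 'finger_gap': 0.08563422576355151}
```

View pics/s1.png

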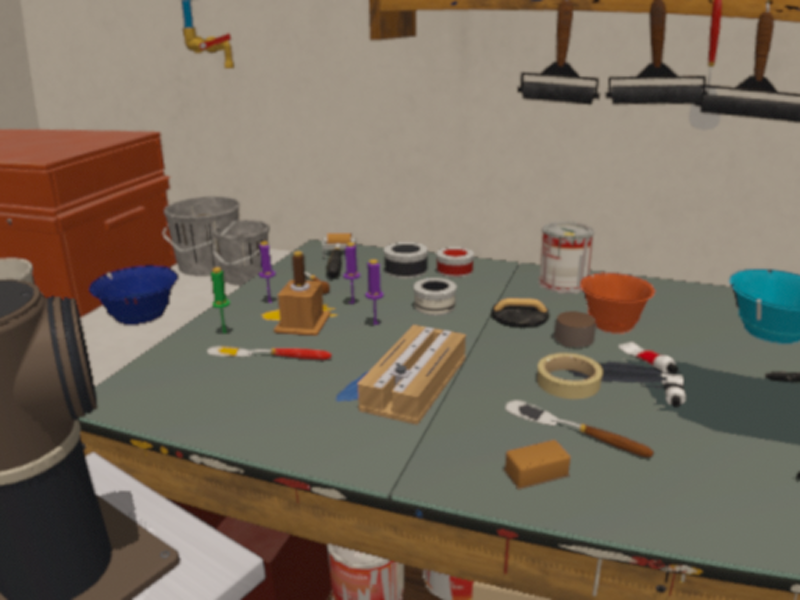

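View pics/t1.png

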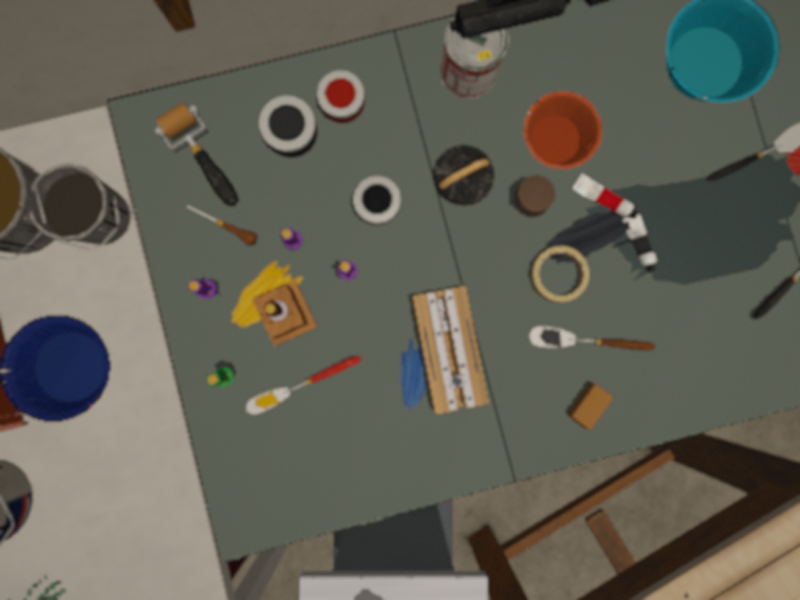

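Pick candidates, in 800×600 pixels: dark-handled pick in block, scene (298,268) / top (273,309). Decoys: purple at scene (265,258), (350,262), (374,280) and green at (219,288). I choose the dark wooden one standing in the block. Next, close crops.

Run:
```python
import cv2,numpy as np
s=cv2.imread("pics/scene0.png");t=cv2.imread("pics/top0.png")
def tile(im,x,y,w,h,k=7):
    c=cv2.resize(im[y:y+h,x:x+w],None,fx=k,fy=k,interpolation=cv2.INTER_CUBIC)
    for i in range(0,w,10):
        cv2.line(c,(i*k,0),(i*k,6),(0,0,255),1);cv2.putText(c,str(x+i),(i*k,16),0,.33,(0,0,255),1)
    for i in range(0,h,10):
        cv2.line(c,(0,i*k),(6,i*k),(0,0,255),1);cv2.putText(c,str(y+i),(8,i*k+4),0,.33,(0,0,255),1)
    return c
cv2.imwrite("pics/top2.png",np.hstack([tile(t,150,180,57,85),tile(t,260,180,57,85)]))
cv2.imwrite("pics/sc2.png",np.hstack([tile(s,172,155,42,64),tile(s,228,205,72,64)]))
```

```text
(no output)
```

View pics/top2.png

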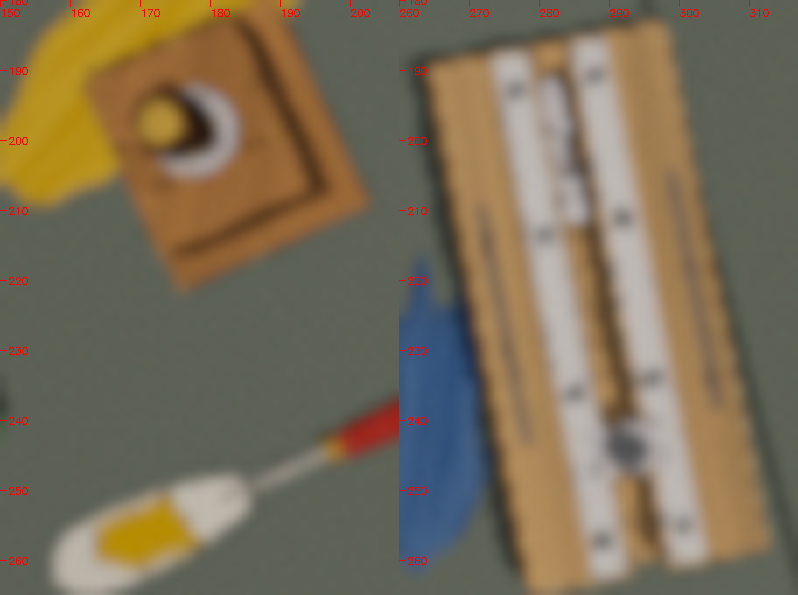

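View pics/sc2.png

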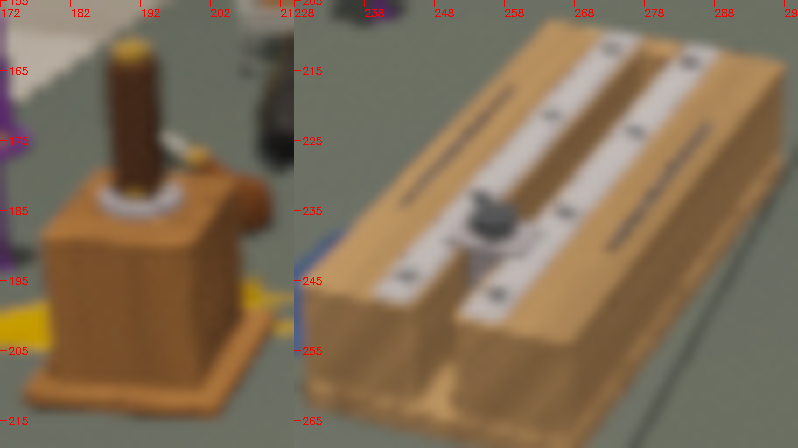

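Top crop: pick handle's gold end cap at display (162,125), collar centre about (198,132), foot corners at (370,203) and (180,290). The jig corners, channel, gauge at the back and thumbscrew at about (630,447) are clear. Scene crop: the dark handle has its cap at (133,48) and its collar at (142,197), and the jig corners are visible. Now fit the poses.

```bash
cat > h.py <<'E'
import cv2,numpy as np
from workcell import camera_params
P={n:camera_params(n) for n in("scene","top")}
def proj(n,X):
    p=P[n];K=np.array([[p["fx"],0,p["cx"]],[0,p["fy"],p["cy"]],[0,0,1.]])
    return cv2.projectPoints(np.atleast_2d(np.array(X,float)),p["rvec"],p["tvec"],K,p["dist_coeffs"])[0][:,0]
def ray(n,uv):
    p=P[n];K=np.array([[p["fx"],0,p["cx"]],[0,p["fy"],p["cy"]],[0,0,1.]])
    R=cv2.Rodrigues(p["rvec"])[0];d=np.append(cv2.undistortPoints(np.array([[uv]],float),K,p["dist_coeffs"])[0,0],1)
    return -R.T@p["tvec"],R.T@d
def atz(n,uv,z):
    c,d=ray(n,uv);return c+d*(z-c[2])/d[2]
def tp(ox,oy,u0,pts,k=7): return [((u-u0+.5)/k-.5+ox,(v+.5)/k-.5+oy) for u,v in pts]
E
python3 - <<'E'
from h import *
from scipy.optimize import least_squares
J=[(100,45),(100,-45),(-100,45),(-100,-45)]
jt=tp(260,180,399,[(427,62),(665,20),(530,592),(770,548)])
js=tp(228,205,294,[(555,20),(785,65),(305,283),(575,343)])
def xf(q,pts,z): c,s=np.cos(q[2]),np.sin(q[2]);return np.array([[q[0]+c*x/1e3-s*y/1e3,q[1]+s*x/1e3+c*y/1e3,z] for x,y in pts])
r=lambda q:np.r_[(proj("top",xf(q,J,.046))-jt).ravel(),(proj("scene",xf(q,J,.046))-js).ravel()]
o=least_squares(r,[.6,.05,.2],loss='soft_l1');q=o.x;print("jig",q[:2],np.degrees(q[2]),"res px",r(q).round(1))
def loc(n,uv,z):
    d=(atz(n,uv,z)[:2]-q[:2]);c,s=np.cos(q[2]),np.sin(q[2]);return np.array([c*d[0]+s*d[1],-s*d[0]+c*d[1]])*1e3
for nm,pt,z in[("screw",(630,447),.055),("g back",(553,75),.026),("g front",(577,225),.026),("g backL",(541,75),.026)]: print(nm,loc("top",tp(260,180,399,[pt])[0],z).round(1))
# holder: axis via cap (z .131) and collar (z .075)
ht=tp(150,180,0,[(162,125),(198,132)]);hs=tp(172,155,0,[(133,48),(142,197)])
print("axis top",atz("top",ht[0],.131),atz("top",ht[1],.075),"scene",atz("scene",hs[0],.131),atz("scene",hs[1],.075))
# foot corners at top view z~.01; block top corners z .07
f=[atz("top",p,.01) for p in tp(150,180,0,[(370,203),(180,290)])];b=[atz("top",p,.07) for p in tp(150,180,0,[(85,80)])]
print("foot",f,"yaw",np.degrees(np.arctan2(*(-(f[1]-f[0])[:2]*[1,-1]))),np.linalg.norm(f[1]-f[0]))
a=(atz("top",ht[0],.131)+atz("top",ht[1],.075)+atz("scene",hs[0],.131)+atz("scene",hs[1],.075))/4
th=np.radians(22.7);m=(f[0]+f[1])/2-a;print("foot front edge mid in block axes mm",1e3*(np.cos(th)*m[0]+np.sin(th)*m[1]),1e3*(-np.sin(th)*m[0]+np.cos(th)*m[1]))
print("scene block corners",[atz("scene",p,.07) for p in tp(172,155,0,[(42,235),(192,245),(238,180)])],"foot",[atz("scene",p,.01) for p in tp(172,155,0,[(25,388),(212,405),(278,315)])])
E
```

```text
jig [ 0.53571105 -0.09449322] 11.136415104639319 res px [ 0.4  0.1  0.1 -0.4  0.4  0.1  0.2 -0.3 -0.5  0.   0.4 -0.5 -0.6 -0.1
 -0.3 -0.1]
screw [-53.6   0.1]
g back [87.8 -1.1]
g front [30.1  1. ]
g backL [88.7  3.4]
axis top [0.59661315 0.18915877 0.131     ] [0.59697638 0.18730858 0.075     ] scene [0.60799811 0.19770826 0.131     ] [0.595874   0.18714616 0.075     ]
foot [array([0.57306382, 0.13325275, 0.01      ]), array([0.53954431, 0.20536691, 0.01      ])] yaw 24.929560819563665 0.0795236387666455
foot front edge mid in block axes mm -47.83770738734142 -2.77468686710107
scene block corners [array([0.55509687, 0.20223629, 0.07      ]), array([0.57951698, 0.14689817, 0.07      ]), array([0.63900718, 0.17536288, 0.07      ])] foot [array([0.54053256, 0.20440234, 0.01      ]), array([0.56982911, 0.13335095, 0.01      ]), array([0.64717692, 0.16561439, 0.01      ])]
```

Run:
```python
from h import *
from workcell import grab_frame
im=np.mean([grab_frame("top").astype(float) for _ in range(6)],0)[:,:,::-1]
x,y,w,h,k=274,184,20,32,18
c=cv2.resize(im[y:y+h,x:x+w],None,fx=k,fy=k,interpolation=cv2.INTER_LANCZOS4)
c=np.clip((c-20)*1.2,0,255).astype(np.uint8)
# overlay at right: expected local-x ticks along channel at z=.026
q=[.53571,-.09449,np.radians(11.136)]
o=c.copy()
for lx in range(20,95,10):
    for ly in (-6.5,6.5):
        X=[q[0]+(np.cos(q[2])*lx-np.sin(q[2])*ly)/1e3,q[1]+(np.sin(q[2])*lx+np.cos(q[2])*ly)/1e3,.026]
        u,v=proj("top",X)[0];p=(int((u-x+.5)*k),int((v-y+.5)*k));cv2.circle(o,p,2,(0,0,255),-1)
        if ly<0: cv2.putText(o,str(lx),(p[0]+8,p[1]+4),0,.4,(0,0,255),1)
cv2.imwrite("pics/g3.png",np.hstack([c,o]))
```

```text
(no output)
```

View pics/g3.png

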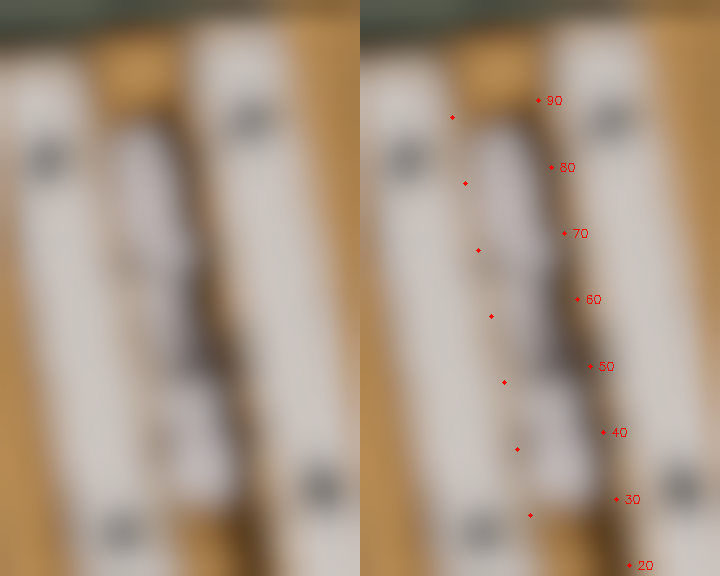

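Gauge: front end at local x≈30 mm (display y≈510), back≈88, and the dark pocket ≈50–66, so gauge_mid ≈ 58.8 mm on the jig's axis. Moving above the pick.

```bash
python3 -m handwheel '{"linear":[[36.4,-44.5,0],[36.4,-44.5,0],[36.4,-44.5,0],[36.4,-44.5,0],[36.4,-44.5,0],[36.4,-44.5,0],[36.4,-44.5,0],[36.4,-44.5,0]],"turn":[[0,0,-0.8],[0,0,-0.8],[0,0,-0.8],[0,0,-0.8],[0,0,-0.8],[0,0,-0.8],[0,0,-0.8],[0,0,-0.8]],"grip":[-1,-1,-1,-1,-1,-1,-1,-1]}' 60
```

```text
t: 1.4
tcp_pos: [0.5502, 0.2449, 0.2505]
tool_rot: [[0.914, 0.407, 0.001], [0.407, -0.914, 0.0], [0.001, -0.0, -1.0]]
ft_force: [0.5, 0.6, -1.0]
finger_gap: 0.0853
```

```bash
python3 -m handwheel '{"linear":[[4.63,-5.69,0],[4.63,-5.69,0],[4.63,-5.69,-4],[4.63,-5.69,-8],[4.63,-5.69,-11],[4.63,-5.69,-13],[4.63,-5.69,-14.3],[4.63,-5.69,-14.3]],"turn":[[0,0,0],[0,0,0],[0,0,0],[0,0,0],[0,0,0],[0,0,0],[0,0,0],[0,0,0]],"grip":[-1,-1,-1,-1,-1,-1,-1,-1]}'
python3 - <<'E'
from h import *
from workcell import grab_frame
s=grab_frame("scene")[:,:,::-1];t=grab_frame("top")[:,:,::-1]
a=cv2.resize(s[140:215,160:235],None,fx=5,fy=5,interpolation=2);b=cv2.resize(t[160:235,145:220],None,fx=5,fy=5,interpolation=2)
cv2.imwrite("pics/p4.png",np.hstack([a,b]))
E
```

```text
t: 2.4
tcp_pos: [0.5961, 0.1882, 0.107]
tool_rot: [[0.913, 0.407, -0.001], [0.407, -0.913, 0.0], [-0.0, -0.0, -1.0]]
ft_force: [0.7, 0.7, -0.1]
finger_gap: 0.0854
```

View pics/p4.png

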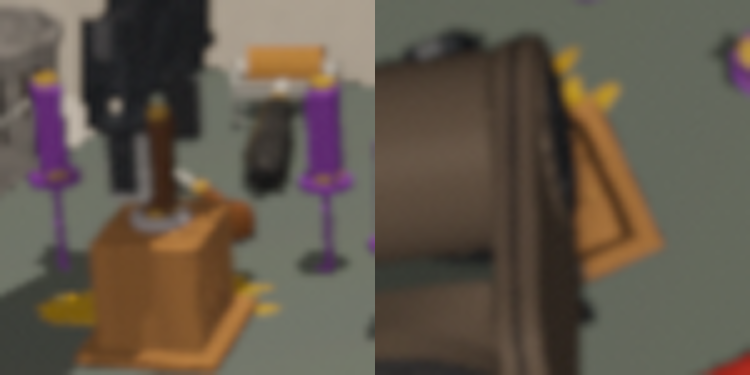

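The dark handle at (160,150) stands between the jaws, with a finger each side of it. Close and watch.

```bash
python3 -m handwheel '{"linear":[[0,0,0],[0,0,0],[0,0,0],[0,0,0],[0,0,0],[0,0,0]],"turn":[[0,0,0],[0,0,0],[0,0,0],[0,0,0],[0,0,0],[0,0,0]],"grip":[1,1,1,1,1,1]}' 60; python3 -c "
from workcell import monitor;s=monitor.state();print(s['moment'],s['ft_force'])"
```

```text
t: 3.25
tcp_pos: [0.5974, 0.1883, 0.109]
tool_rot: [[0.913, 0.407, 0.003], [0.407, -0.913, 0.001], [0.003, 0.001, -1.0]]
ft_force: [-0.4, 0.2, 1.3]
finger_gap: 0.0175
[-0.00687128  0.11283136 -0.02858235] [-0.40667579  0.15091287  1.25273433]
```

```bash
python3 -m handwheel '{"linear":[[0,0,1],[0,0,2.5],[0,0,4.5],[0,0,7],[0,0,9],[0,0,9],[0,0,9]],"turn":[[0,0,0],[0,0,0],[0,0,0],[0,0,0],[0,0,0],[0,0,0],[0,0,0]],"grip":[1,1,1,1,1,1,1]}'
python3 - <<'E'
from h import *
from workcell import grab_frame,monitor
s=np.mean([grab_frame("scene").astype(float) for _ in range(3)],0).astype(np.uint8)[:,:,::-1]
z=monitor.state();p=z['tcp_pos'];print(p,z['ft_force'])
u,v=proj("scene",p)[0].astype(int);print(u,v)
x,y=u-30,v-15;k=10
print(x,y);cv2.imwrite("pics/p5.png",cv2.resize(s[y:y+60,x:x+70],None,fx=k,fy=k,interpolation=2))
E
```

```text
t: 4.12
tcp_pos: [0.5969, 0.1882, 0.1984]
tool_rot: [[0.913, 0.407, 0.002], [0.407, -0.913, 0.0], [0.002, 0.0, -1.0]]
ft_force: [-0.0, 0.9, -1.0]
finger_gap: 0.0173
[0.59662893 0.18813728 0.19750532] [-0.50604704 -0.13210876 -1.02624902]
188 139
158 124
```

View pics/p5.png

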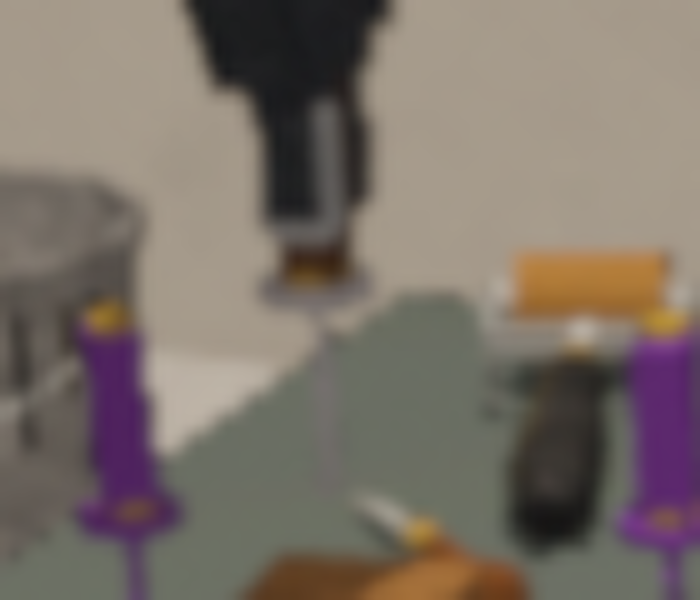

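The pick is held upright, with the collar at (315,285) and the shank foot at (328,490). The toe is foreshortened, so I'll raise it over the purple picks, carry it above the jig, turned so the toe shows in profile, and look again.

```bash
python3 -m handwheel '{"linear":[[0,0,4],[0,-1,7],[-0.1,-6,7],[-0.1,-12,7],[-0.2,-18,7],[-0.2,-24,7],[-0.2,-27,5],[-0.2,-27,3]],"turn":[[0,0,-0.15],[0,0,-0.3],[0,0,-0.45],[0,0,-0.6],[0,0,-0.8],[0,0,-1],[0,0,-1.2],[0,0,-1.2]],"grip":[1,1,1,1,1,1,1,1]}'
python3 - <<'E'
from h import *
from workcell import grab_frame,monitor
s=np.mean([grab_frame("scene").astype(float) for _ in range(3)],0).astype(np.uint8)[:,:,::-1]
z=monitor.state();p=z['tcp_pos'];print(p,z['tool_rot'][:,0])
u,v=proj("scene",p)[0].astype(int)
x,y=u-30,v-10;k=10
R=z['tool_rot'];ax=R[:,0]*[1,1,0]
for nm,X in[("foot",p-[0,0,.093]),("toe-",p-[0,0,.093]-.008*ax),("toe+",p-[0,0,.093]+.008*ax),("collar",p-[0,0,.039])]: print(nm,(proj("scene",X)[0]-[x,y]+.5)*k)
cv2.imwrite("pics/p6.png",cv2.resize(s[y:y+60,x:x+70],None,fx=k,fy=k,interpolation=2))
E
```

```text
t: 5.28
tcp_pos: [0.5943, -0.0845, 0.2262]
tool_rot: [[0.706, -0.708, -0.001], [-0.708, -0.706, -0.0], [-0.0, 0.0, -1.0]]
ft_force: [0.3, -0.3, -0.7]
finger_gap: 0.0173
[ 0.59347293 -0.0818109   0.2251689 ] [ 0.71033221 -0.70385475 -0.00407916]
foot [311.95543633 488.21118168]
toe- [278.51211266 491.02842404]
toe+ [345.3023188  485.40252351]
collar [312.8493927  270.47725319]
```

View pics/p6.png

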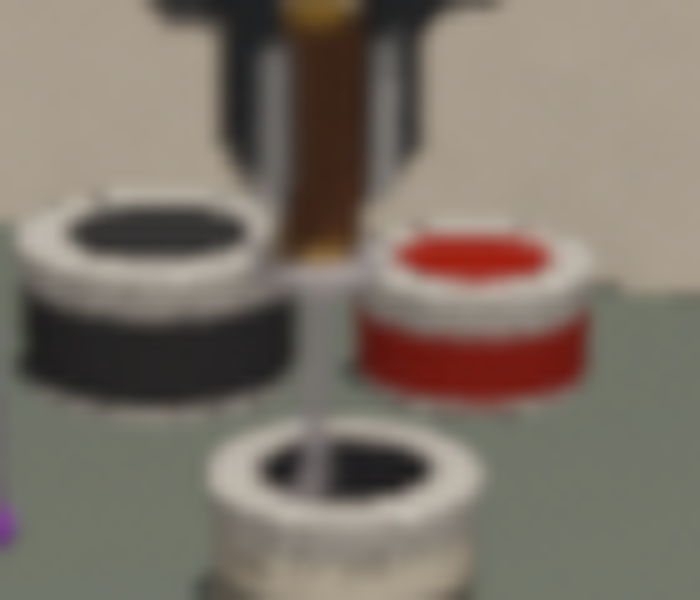

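The shank runs from the collar (318,280) down to its foot at about (310,480), and the brightening at the foot leans left, which would be the toe. I'll check it numerically.

Run:
```python
import cv2
im=cv2.imread("pics/p6.png",0)
for v in range(305,520,10): print(v,[int(im[v,u]) for u in range(245,396,10)])
```

```text
305 [95, 84, 70, 59, 59, 79, 105, 114, 115, 113, 107, 91, 92, 104, 112, 114]
315 [58, 50, 41, 36, 44, 72, 101, 111, 113, 111, 104, 84, 75, 87, 100, 106]
325 [38, 36, 35, 34, 43, 71, 101, 111, 112, 111, 104, 81, 60, 62, 73, 83]
335 [36, 35, 34, 33, 42, 72, 101, 111, 112, 111, 104, 81, 53, 46, 50, 57]
345 [36, 35, 34, 34, 42, 72, 102, 112, 112, 111, 104, 79, 53, 41, 43, 47]
355 [36, 34, 34, 33, 45, 76, 105, 112, 112, 108, 100, 74, 49, 42, 42, 44]
365 [36, 35, 35, 37, 56, 87, 108, 113, 112, 105, 87, 66, 51, 45, 44, 46]
375 [36, 37, 41, 55, 78, 100, 112, 114, 112, 104, 88, 75, 66, 58, 50, 48]
385 [49, 57, 69, 84, 99, 108, 113, 114, 112, 110, 103, 91, 86, 80, 74, 67]
395 [87, 91, 102, 109, 112, 112, 113, 114, 113, 112, 111, 109, 105, 99, 97, 92]
405 [116, 109, 111, 114, 113, 114, 114, 114, 113, 114, 114, 115, 114, 112, 109, 102]
415 [118, 115, 116, 121, 126, 128, 124, 120, 124, 130, 133, 134, 134, 130, 127, 123]
425 [123, 129, 136, 147, 152, 153, 138, 129, 137, 149, 155, 157, 158, 155, 153, 150]
435 [150, 160, 166, 165, 157, 144, 129, 121, 121, 121, 120, 125, 132, 138, 145, 154]
445 [173, 172, 163, 142, 115, 99, 103, 109, 97, 77, 66, 69, 75, 84, 93, 104]
455 [176, 158, 125, 88, 60, 61, 84, 98, 84, 56, 39, 35, 36, 39, 41, 47]
465 [175, 141, 89, 47, 37, 57, 86, 96, 80, 53, 35, 31, 30, 32, 32, 33]
475 [177, 145, 92, 51, 45, 69, 96, 101, 81, 53, 36, 32, 31, 32, 32, 33]
485 [179, 161, 129, 98, 83, 91, 104, 102, 80, 54, 39, 36, 36, 38, 42, 51]
495 [179, 177, 170, 154, 135, 126, 121, 112, 93, 76, 71, 71, 74, 89, 104, 116]
505 [162, 171, 176, 174, 170, 166, 159, 152, 140, 134, 133, 134, 137, 151, 166, 172]
515 [133, 142, 153, 167, 177, 178, 175, 172, 169, 169, 170, 170, 170, 173, 175, 177]
```

Right of the shank at row 485 it is dark (about 36). On the left it is brighter (83–91). So the toe lies along −x as assumed. Turn to the jig's yaw and check the pick's offset in the grip.

```bash
python3 -m handwheel '{"linear":[[0.16,-0.1,0],[0.16,-0.1,0],[0.16,-0.1,-1],[0.16,-0.1,-3],[0.16,-0.1,-4.5],[0.16,-0.1,-4.5],[0.16,-0.1,-4.5]],"turn":[[0,0,0.2],[0,0,0.4],[0,0,0.6],[0,0,0.8],[0,0,0.975],[0,0,0.975],[0,0,0.975]],"grip":[1,1,1,1,1,1,1]}'
python3 - <<'E'
from h import *
from workcell import grab_frame,monitor
p0=np.array([.59663,.18814,.19751])
for d in(.039,.093): print("p5 pred",d,(proj("scene",p0-[0,0,d])[0]-[158,124]+.5)*10)
s=np.mean([grab_frame("scene").astype(float) for _ in range(3)],0).astype(np.uint8)[:,:,::-1]
t=np.mean([grab_frame("top").astype(float) for _ in range(3)],0).astype(np.uint8)[:,:,::-1]
cv2.imwrite("pics/s7raw.png",s);cv2.imwrite("pics/t7raw.png",t)
z=monitor.state();p=z['tcp_pos'];print(p,np.degrees(np.arctan2(z['tool_rot'][1,0],z['tool_rot'][0,0])))
u,v=proj("scene",p)[0].astype(int);x,y=u-40,v-10;k=10;print(x,y)
for nm,X in[("collar",p-[0,0,.039]),("foot",p-[0,0,.093])]: print(nm,(proj("scene",X)[0]-[x,y]+.5)*k)
cv2.imwrite("pics/p7.png",cv2.resize(s[y:y+60,x:x+80],None,fx=k,fy=k,interpolation=2))
E
```

```text
t: 6.3
tcp_pos: [0.5956, -0.0823, 0.181]
tool_rot: [[0.981, 0.194, -0.003], [0.194, -0.981, -0.003], [-0.003, 0.002, -1.0]]
ft_force: [0.1, 0.2, 0.1]
finger_gap: 0.0172
p5 pred 0.039 [320.8496473 300.4640965]
p5 pred 0.093 [335.06036321 489.79512023]
[ 0.59530977 -0.08274997  0.18062693] 11.126733396532055
235 154
collar [409.75072236 269.05513356]
foot [408.62134061 479.23637789]
```

View pics/p7.png

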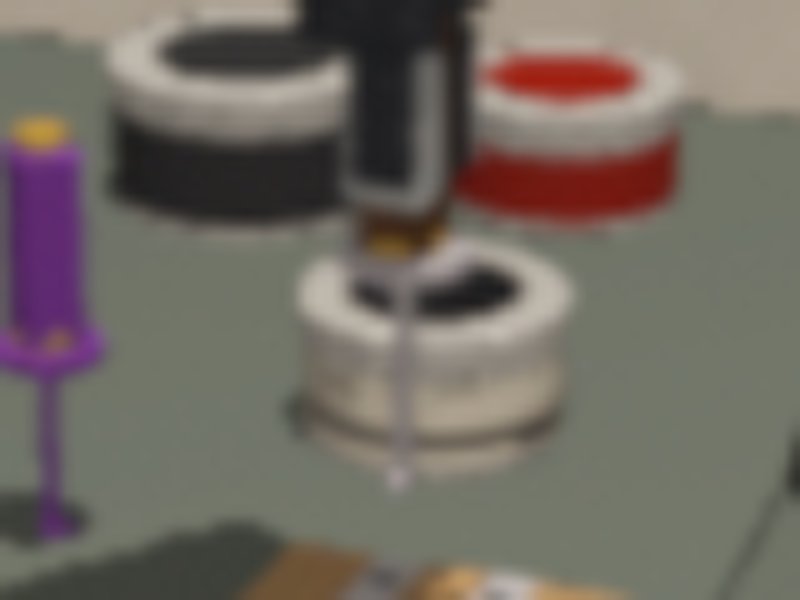

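Shank at (405,300)→(402,460), toe glint at (397,480) leaning left; the prediction was 409, so it agrees to about 1 mm. Descend slowly into the pocket.

```bash
python3 -m handwheel '{"linear":[[0,0,-1.5],[0,0,-3],[0,0,-4.5],[0,0,-5.4],[0,0,-5.7],[0,0,-6],[0,0,-6.3],[0,0,-6.3]],"turn":[[0,0,0],[0,0,0],[0,0,0],[0,0,0],[0,0,0],[0,0,0],[0,0,0],[0,0,0]],"grip":[1,1,1,1,1,1,1,1]}'; python3 -c "
from workcell import monitor;s=monitor.state();print(s['moment'],s['ft_force'],s['tcp_pos'])"
```

```text
t: 7.6
tcp_pos: [0.5953, -0.0827, 0.1177]
tool_rot: [[0.981, 0.193, -0.003], [0.193, -0.981, -0.003], [-0.003, 0.002, -1.0]]
ft_force: [-0.9, 0.1, -0.1]
finger_gap: 0.017
[ 0.00954724  0.05148438 -0.00227109] [-0.85970111  0.06030526 -0.1298317 ] [ 0.59534552 -0.08274235  0.11771929]
```

```bash
R='"turn":[[0,0,0],[0,0,0],[0,0,0],[0,0,0]],"grip":[1,1,1,1]}'; python3 -m handwheel '{"linear":[[0,0,-0.2],[0,0,-0.4],[0,0,-0.5],[0,0,-0.5]],"turn":[[0,0,0],[0,0,0],[0,0,0],[0,0,0]],"grip":[1,1,1,1]}'; python3 -m handwheel '{"linear":[[0,0,-0.08],[0,0,-0.16],[0,0,-0.16]],"turn":[[0,0,0],[0,0,0],[0,0,0]],"grip":[1,1,1]}'
```

```text
t: 8.1
tcp_pos: [0.5953, -0.0827, 0.1126]
tool_rot: [[0.981, 0.193, -0.003], [0.193, -0.981, -0.003], [-0.004, 0.002, -1.0]]
ft_force: [0.1, 0.0, -2.1]
finger_gap: 0.0175
t: 8.48
tcp_pos: [0.5952, -0.0827, 0.1108]
tool_rot: [[0.981, 0.193, -0.003], [0.193, -0.981, -0.003], [-0.004, 0.002, -1.0]]
ft_force: [0.5, 0.2, -1.5]
finger_gap: 0.0171
```

```bash
python3 -m handwheel '{"linear":[[0,0,-0.08],[0,0,-0.08]],"turn":[[0,0,0],[0,0,0]],"grip":[1,1]}';python3 -m handwheel '{"linear":[[0,0,-0.08],[0,0,-0.08]],"turn":[[0,0,0],[0,0,0]],"grip":[1,1]}'
```

```text
t: 8.72
tcp_pos: [0.5953, -0.0827, 0.1103]
tool_rot: [[0.981, 0.193, -0.003], [0.193, -0.981, -0.003], [-0.003, 0.002, -1.0]]
ft_force: [-0.5, 1.2, -0.7]
finger_gap: 0.0175
t: 8.98
tcp_pos: [0.5955, -0.0828, 0.11]
tool_rot: [[0.981, 0.193, -0.003], [0.193, -0.981, -0.003], [-0.003, 0.002, -1.0]]
ft_force: [-1.0, 0.4, 3.8]
finger_gap: 0.0174
```

Floor felt at TCP z 0.110. Raise 1.2 mm and draw forward along the channel.

```bash
python3 -m handwheel '{"linear":[[0,0,0.12],[-0.29,-0.058,0.12],[-0.59,-0.116,0.12],[-0.88,-0.174,0.12],[-1.18,-0.232,0.12],[-1.47,-0.29,0.12],[-1.77,-0.348,0.12],[-2.06,-0.405,0.12]],"turn":[[0,0,0],[0,0,0],[0,0,0],[0,0,0],[0,0,0],[0,0,0],[0,0,0],[0,0,0]],"grip":[1,1,1,1,1,1,1,1]}'; python3 -c "
from workcell import monitor;s=monitor.state();print(s['moment'],s['ft_force'],s['tcp_pos'])"
```

```text
t: 9.98
tcp_pos: [0.5747, -0.0869, 0.1112]
tool_rot: [[0.981, 0.193, -0.003], [0.193, -0.981, -0.003], [-0.003, 0.002, -1.0]]
ft_force: [0.1, 0.0, -0.8]
finger_gap: 0.0172
[ 0.03645438 -0.087437    0.00734756] [ 0.09863306  0.03774464 -0.84974683] [ 0.57467534 -0.08688816  0.11117178]
```

```bash
python3 -m handwheel '{"linear":[[-0.4,-0.08,0],[-0.8,-0.157,0],[-1.2,-0.236,0],[-1.6,-0.315,0],[-2.0,-0.394,0],[-2.4,-0.472,0],[-2.8,-0.551,0],[-3.2,-0.63,0]],"turn":[[0,0,0],[0,0,0],[0,0,0],[0,0,0],[0,0,0],[0,0,0],[0,0,0],[0,0,0]],"grip":[1,1,1,1,1,1,1,1]}'; python3 -m handwheel '{"linear":[[-0.25,-0.05,0],[-0.5,-0.1,0],[-0.75,-0.148,0],[-0.95,-0.187,0],[-0.95,-0.187,0]],"turn":[[0,0,0],[0,0,0],[0,0,0],[0,0,0],[0,0,0]],"grip":[1,1,1,1,1]}';python3 - <<'E'
from h import *
from workcell import grab_frame,monitor
f=[]
for _ in range(3): f.append(grab_frame("top").astype(float))
z=monitor.state();p=z['tcp_pos'];print(p,z['ft_force'],z['moment'])
t=np.mean(f,0).astype(np.uint8)[:,:,::-1]; s=grab_frame("scene")[:,:,::-1]
a=cv2.resize(t[175:270,250:325],None,fx=6,fy=6,interpolation=2);b=cv2.resize(s[195:270,225:300],None,fx=4,fy=4,interpolation=2)
b=cv2.copyMakeBorder(b,0,a.shape[0]-b.shape[0],0,0,0);cv2.imwrite("pics/p8.png",np.hstack([a,b]))
E
```

```text
t: 10.98
tcp_pos: [0.5424, -0.0932, 0.1112]
tool_rot: [[0.981, 0.193, -0.003], [0.193, -0.981, -0.003], [-0.003, 0.002, -1.0]]
ft_force: [1.2, 1.1, -1.0]
finger_gap: 0.0172
t: 11.6
tcp_pos: [0.5328, -0.0952, 0.1112]
tool_rot: [[0.981, 0.193, -0.003], [0.193, -0.981, -0.003], [-0.003, 0.002, -1.0]]
ft_force: [0.1, -1.0, -0.9]
finger_gap: 0.0173
[ 0.53285421 -0.09509318  0.11116501] [ 0.09455543  0.42346354 -0.55344403] [-0.01207091  0.03205192 -0.00127208]
```

View pics/p8.png

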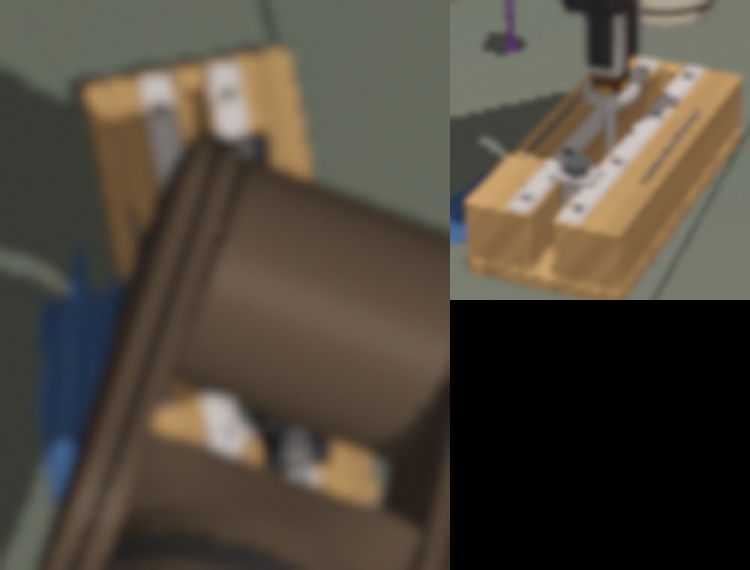

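The back of the channel (top view, (190,80)) is now empty wood, so the gauge follows the hook; its front is about at local −22 mm. Continue, then slow.

```bash
python3 -m handwheel '{"linear":[[-0.29,-0.058,0],[-0.59,-0.116,0],[-0.88,-0.174,0],[-1.08,-0.212,0],[-1.28,-0.251,0]],"turn":[[0,0,0],[0,0,0],[0,0,0],[0,0,0],[0,0,0]],"grip":[1,1,1,1,1]}'; python3 -m handwheel '{"linear":[[-0.1,-0.02,0],[-0.2,-0.039,0],[-0.3,-0.059,0],[-0.4,-0.079,0]],"turn":[[0,0,0],[0,0,0],[0,0,0],[0,0,0]],"grip":[1,1,1,1]}';python3 -c "
from workcell import monitor;s=monitor.state();print(s['moment'],s['ft_force'],s['tcp_pos'])"
```

```text
t: 12.42
tcp_pos: [0.52, -0.0977, 0.1112]
tool_rot: [[0.981, 0.193, -0.003], [0.193, -0.981, -0.003], [-0.003, 0.002, -1.0]]
ft_force: [0.7, 0.5, -0.8]
finger_gap: 0.0174
t: 12.92
tcp_pos: [0.5159, -0.0984, 0.1112]
tool_rot: [[0.981, 0.193, -0.003], [0.193, -0.981, -0.003], [-0.003, 0.002, -1.0]]
ft_force: [-0.0, 0.5, -0.9]
finger_gap: 0.0174
[ 0.06187322 -0.13064642 -0.00868855] [-0.00725983  0.50985127 -0.90504285] [ 0.51593894 -0.09844303  0.11120462]
```

```bash
python3 -m handwheel '{"linear":[[-0.1,-0.02,0],[-0.2,-0.039,0]],"turn":[[0,0,0],[0,0,0]],"grip":[1,1]}' | grep -E "tcp_pos|force"; python3 -m handwheel '{"linear":[[-0.1,-0.02,0],[-0.1,-0.02,0]],"turn":[[0,0,0],[0,0,0]],"grip":[1,1]}' | grep -E "tcp_pos|force"; python3 -m handwheel '{"linear":[[-0.1,-0.02,0],[-0.1,-0.02,0]],"turn":[[0,0,0],[0,0,0]],"grip":[1,1]}' | grep -E "tcp_pos|force"
```

```text
tcp_pos: [0.5139, -0.0989, 0.1112]
ft_force: [-0.2, -0.1, -0.5]
tcp_pos: [0.5128, -0.099, 0.1112]
ft_force: [0.9, 0.2, -0.8]
tcp_pos: [0.5117, -0.0993, 0.1112]
ft_force: [-0.2, 0.2, -1.0]
```

```bash
python3 -m handwheel '{"linear":[[-0.1,-0.02,0],[-0.1,-0.02,0]],"turn":[[0,0,0],[0,0,0]],"grip":[1,1]}' | grep -E "tcp_pos|force"
```

```text
tcp_pos: [0.5106, -0.0995, 0.1112]
ft_force: [0.8, -0.5, -1.5]
```

Front now ≈ −45 mm. Continue in 1 mm steps.

```bash
python3 -m handwheel '{"linear":[[-0.1,-0.02,0],[-0.1,-0.02,0]],"turn":[[0,0,0],[0,0,0]],"grip":[1,1]}' | grep -E "tcp_pos|force"; python3 -m handwheel '{"linear":[[-0.1,-0.02,0],[-0.1,-0.02,0]],"turn":[[0,0,0],[0,0,0]],"grip":[1,1]}' | grep -E "tcp_pos|force"
```

```text
tcp_pos: [0.5095, -0.0997, 0.1112]
ft_force: [0.8, 0.4, -0.9]
tcp_pos: [0.5085, -0.0999, 0.1112]
ft_force: [0.4, -1.0, -1.0]
```

```bash
python3 -m handwheel '{"linear":[[-0.1,-0.02,0],[-0.1,-0.02,0]],"turn":[[0,0,0],[0,0,0]],"grip":[1,1]}' | grep -E "tcp_pos|force"
```

```text
tcp_pos: [0.5078, -0.1002, 0.1113]
ft_force: [2.7, 0.2, -2.1]
```

Contact is beginning. Press a little further.

```bash
python3 -m handwheel '{"linear":[[-0.07,-0.014,0],[-0.07,-0.014,0],[-0.07,-0.014,0]],"turn":[[0,0,0],[0,0,0],[0,0,0]],"grip":[1,1,1]}'; python3 -c "
from workcell import monitor;s=monitor.state();print(s['moment'])"
```

```text
t: 15.05
tcp_pos: [0.5076, -0.1004, 0.1115]
tool_rot: [[0.981, 0.193, -0.001], [0.193, -0.981, -0.004], [-0.001, 0.003, -1.0]]
ft_force: [3.1, 0.2, -1.9]
finger_gap: 0.0171
[ 0.01960827 -0.74090052  0.024538  ]
```

```bash
python3 -m handwheel '{"linear":[[-0.08,-0.016,0],[-0.16,-0.031,0],[-0.16,-0.031,0]],"turn":[[0,0,0],[0,0,0],[0,0,0]],"grip":[1,1,1]}'; python3 -c "
from workcell import monitor;s=monitor.state();print(s['moment'])"
```

```text
t: 15.42
tcp_pos: [0.5069, -0.1007, 0.112]
tool_rot: [[0.981, 0.192, 0.003], [0.192, -0.981, -0.004], [0.002, 0.004, -1.0]]
ft_force: [5.5, 1.5, -2.1]
finger_gap: 0.0171
[ 0.23627225 -1.25944533  0.02678732]
```

It bears firmly on the stop: about 5.6 N and rising, with the TCP stalled. Back off 9 mm to unhook, then rise.

```bash
python3 -m handwheel '{"linear":[[0.15,0.03,-0.04],[0.35,0.08,-0.07],[0.6,0.14,-0.07],[0.8,0.19,-0.07],[0.98,0.23,-0.07],[0.98,0.23,-0.07]],"turn":[[0,0,0],[0,0,0],[0,0,0],[0,0,0],[0,0,0],[0,0,0]],"grip":[1,1,1,1,1,1]}'; python3 -c "
from workcell import monitor;s=monitor.state();print(s['moment'],s['tool_rot'])"
```

```text
t: 16.18
tcp_pos: [0.5168, -0.0984, 0.1113]
tool_rot: [[0.981, 0.192, 0.002], [0.192, -0.981, -0.004], [0.002, 0.004, -1.0]]
ft_force: [-0.1, -0.2, -1.1]
finger_gap: 0.0173
[ 0.06195248 -0.01132353 -0.01244251] [[ 0.9813381   0.19227618  0.00232492]
 [ 0.19228356 -0.98133305 -0.00353172]
 [ 0.00160246  0.00391285 -0.99999106]]
```

```bash
python3 -m handwheel '{"linear":[[0,0,0.2],[0,0,0.5],[0,0,0.8],[0,0,1.1]],"turn":[[0,0,0],[0,0,0],[0,0,0],[0,0,0]],"grip":[1,1,1,1]}'|grep -E "pos|force";  python3 -m handwheel '{"linear":[[0,0,1],[0,0,2.5],[0,0,5],[0,0,8],[0,0,11],[0,0,13.5],[0,0,13.5],[0,0,13.5]],"turn":[[0,0,0],[0,0,0],[0,0,0.05],[0,0,0.1],[0,0,0.15],[0,0,0.225],[0,0,0.225],[0,0,0.225]],"grip":[1,1,1,1,1,1,1,1]}'
python3 - <<'E'
from h import *
from workcell import grab_frame
s=np.mean([grab_frame("scene").astype(float) for _ in range(3)],0).astype(np.uint8)[:,:,::-1]
cv2.imwrite("pics/p9.png",cv2.resize(s[190:270,225:305],None,fx=7,fy=7,interpolation=2))
E
```

```text
tcp_pos: [0.5169, -0.0985, 0.1227]
ft_force: [-0.2, 0.8, 0.1]
t: 17.68
tcp_pos: [0.5164, -0.0983, 0.257]
tool_rot: [[0.914, 0.405, 0.002], [0.405, -0.914, -0.003], [0.001, 0.003, -1.0]]
ft_force: [0.1, 0.3, -1.4]
finger_gap: 0.0171
```

View pics/p9.png

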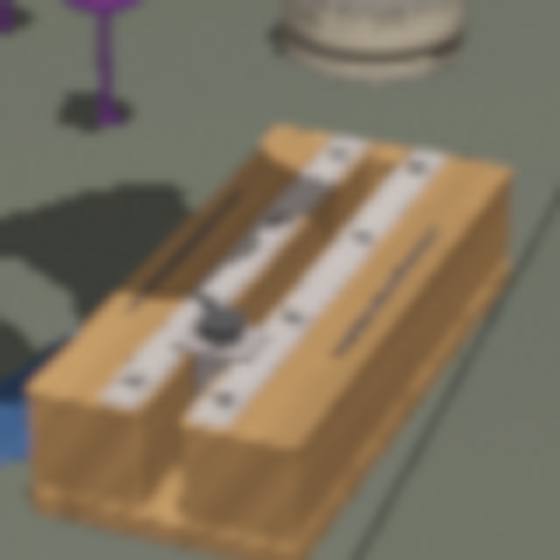

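The jig is unmoved with the stop's thumbscrew at (220,322); the gauge is hidden by the wall from here, so I'll check it from the top camera once the arm is clear. Back to the block.

```bash
python3 -m handwheel '{"linear":[[1.6,5.7,0],[3.2,11.4,0],[4.8,17.1,0],[6.4,22.8,0],[7.4,26.5,0],[8.0,28.6,0],[8.04,28.65,0],[8.04,28.65,0]],"turn":[[0,0,0],[0,0,0],[0,0,0],[0,0,0],[0,0,0],[0,0,0],[0,0,0],[0,0,0]],"grip":[1,1,1,1,1,1,1,1]}'
python3 - <<'E'
from h import *
from workcell import grab_frame,monitor
im=np.mean([grab_frame("top").astype(float) for _ in range(4)],0)[:,:,::-1]
print(monitor.state()['tcp_pos'])
x,y,w,h,k=276,210,28,44,13
c=cv2.resize(im[y:y+h,x:x+w],None,fx=k,fy=k,interpolation=cv2.INTER_LANCZOS4)
c=np.clip((c-15)*1.3,0,255).astype(np.uint8);o=c.copy()
q=[.53571,-.09449,np.radians(11.136)]
for lx in range(-70,30,10):
  for ly in (-6.5,6.5):
    X=[q[0]+(np.cos(q[2])*lx-np.sin(q[2])*ly)/1e3,q[1]+(np.sin(q[2])*lx+np.cos(q[2])*ly)/1e3,.026]
    u,v=proj("top",X)[0];p=(int((u-x+.5)*k),int((v-y+.5)*k));cv2.circle(o,p,2,(0,0,255),-1)
    if ly<0: cv2.putText(o,str(lx),(p[0]+6,p[1]+4),0,.4,(0,0,255),1)
cv2.imwrite("pics/p10.png",np.hstack([c,o]))
E
```

```text
t: 18.82
tcp_pos: [0.5964, 0.1872, 0.2556]
tool_rot: [[0.914, 0.405, -0.0], [0.405, -0.914, -0.003], [-0.001, 0.002, -1.0]]
ft_force: [-0.0, -0.3, -0.2]
finger_gap: 0.0171
[0.59655043 0.18712463 0.25616024]
```

View pics/p10.png

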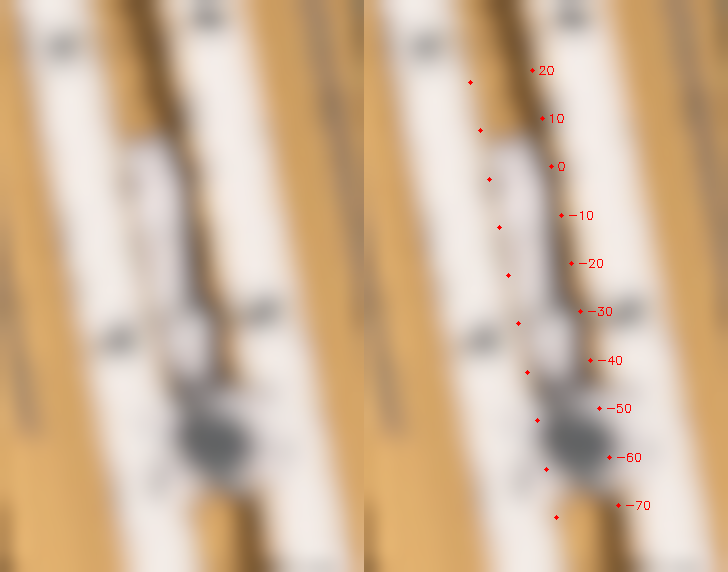

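The gauge spans from local +6 to about −47 mm, right up to the stop at (575,440). Lowering the pick into the block.

```bash
python3 -m handwheel '{"linear":[[0.03,0.1,-2],[0.03,0.1,-5],[0.03,0.1,-7.5],[0.03,0.1,-8.5],[0.03,0.1,-9.2],[0.03,0.1,-9.8],[0.03,0.1,-10.3],[0.03,0.1,-10.3]],"turn":[[0,0,0],[0,0,0],[0,0,0],[0,0,0],[0,0,0],[0,0,0],[0,0,0],[0,0,0]],"grip":[1,1,1,1,1,1,1,1]}'; python3 -c "
from workcell import monitor;s=monitor.state();print(s['moment'],s['ft_force'],s['tcp_pos'])"
```

```text
t: 20.02
tcp_pos: [0.5968, 0.1882, 0.1531]
tool_rot: [[0.915, 0.404, 0.001], [0.404, -0.915, -0.002], [-0.0, 0.002, -1.0]]
ft_force: [-1.3, -0.1, -0.8]
finger_gap: 0.0172
[-0.00656194 -0.001329    0.006628  ] [-1.29774279 -0.13629511 -0.78890374] [0.59681038 0.18818517 0.15311426]
```

```bash
python3 -m handwheel '{"linear":[[0,0,-0.8],[0,0,-1.7],[0,0,-2.6],[0,0,-3.4],[0,0,-4.0],[0,0,-4.25],[0,0,-4.25]],"turn":[[0,0,0],[0,0,0],[0,0,0],[0,0,0],[0,0,0],[0,0,0],[0,0,0]],"grip":[1,1,1,1,1,1,1]}';python3 -m handwheel '{"linear":[[0,0,-0.1],[0,0,-0.1]],"turn":[[0,0,0],[0,0,0]],"grip":[1,1]}'
```

```text
t: 20.9
tcp_pos: [0.5969, 0.1881, 0.1105]
tool_rot: [[0.915, 0.404, 0.001], [0.404, -0.915, -0.002], [-0.0, 0.002, -1.0]]
ft_force: [-0.1, -0.6, -0.3]
finger_gap: 0.0174
t: 21.15
tcp_pos: [0.597, 0.1882, 0.1097]
tool_rot: [[0.915, 0.404, 0.001], [0.404, -0.915, -0.002], [0.0, 0.002, -1.0]]
ft_force: [0.1, -0.4, -1.8]
finger_gap: 0.0172
```

```bash
python3 -m handwheel '{"linear":[[0,0,-0.1],[0,0,-0.1]],"turn":[[0,0,0],[0,0,0]],"grip":[1,1]}'|grep -E "pos|force"
```

```text
tcp_pos: [0.5972, 0.1882, 0.109]
ft_force: [-0.1, -0.3, 0.2]
```

```bash
python3 -m handwheel '{"linear":[[0,0,-0.05],[0,0,-0.05]],"turn":[[0,0,0],[0,0,0]],"grip":[1,1]}'|grep -E "pos|force"
```

```text
tcp_pos: [0.5972, 0.1882, 0.109]
ft_force: [-1.4, -0.4, 1.4]
```

Seated (z stalled at 0.109, the same as at pickup). Release and rise.

```bash
python3 -m handwheel '{"linear":[[0,0,0],[0,0,0],[0,0,0],[0,0,0],[0,0,0],[0,0,0]],"turn":[[0,0,0],[0,0,0],[0,0,0],[0,0,0],[0,0,0],[0,0,0]],"grip":[0.6,0.2,-0.4,-1,-1,-1]}' && python3 -m handwheel '{"linear":[[0,0,1],[0,0,4],[0,0,8],[0,0,12],[-3,5,14],[-6,10,14],[-9,14,14],[-9,14,14]],"turn":[[0,0,0],[0,0,0],[0,0,0],[0,0,0],[0,0,0],[0,0,0],[0,0,0],[0,0,0]],"grip":[-1,-1,-1,-1,-1,-1,-1,-1]}'
python3 - <<'E'
from h import *
from workcell import grab_frame
t=grab_frame("top")[:,:,::-1]; s=grab_frame("scene")[:,:,::-1]
a=cv2.resize(t[170:265,140:310],None,fx=4,fy=4,interpolation=2);b=cv2.resize(s[150:215,140:310],None,fx=4,fy=3.3,interpolation=2)
cv2.imwrite("pics/p11.png",np.vstack([a,b])[:600])
E
```

```text
t: 22.4
tcp_pos: [0.5972, 0.1882, 0.109]
tool_rot: [[0.915, 0.404, 0.001], [0.404, -0.915, -0.002], [0.0, 0.002, -1.0]]
ft_force: [0.7, 0.2, 0.7]
finger_gap: 0.0855
t: 23.4
tcp_pos: [0.5052, 0.3307, 0.25]
tool_rot: [[0.913, 0.409, 0.002], [0.409, -0.913, -0.001], [0.002, 0.002, -1.0]]
ft_force: [0.3, -0.8, 0.7]
finger_gap: 0.0855
```

Run:
```python
from h import *
from workcell import grab_frame
s=grab_frame("scene")[:,:,::-1];s0=cv2.imread("pics/scene0.png");t=grab_frame("top")[:,:,::-1];t0=cv2.imread("pics/top0.png")
def sh(a,b):
    r=cv2.matchTemplate(cv2.cvtColor(a,6),cv2.cvtColor(b,6),cv2.TM_CCOEFF_NORMED);_,v,_,l=cv2.minMaxLoc(r);return round(v,3),l
print("scene handle+collar",sh(s[150:200,175:215],s0[158:186,184:200]),"expect (9,8)")
print("scene jig",sh(s[200:275,222:306],s0[208:268,230:298]),"expect (8,8)")
print("top pick",sh(t[185:215,160:195],t0[190:207,168:187]),"expect (8,5)")
d=cv2.absdiff(s,s0).max(2)>45;n,_,st,_=cv2.connectedComponentsWithStats(d.astype(np.uint8));print("scene",[list(x) for x in st[1:] if x[4]>12])
d=cv2.absdiff(t,t0).max(2)>45;n,_,st,_=cv2.connectedComponentsWithStats(d.astype(np.uint8));print("top",[list(x) for x in st[1:] if x[4]>12])
```

```text
scene handle+collar (0.998, (9, 8)) expect (9,8)
scene jig (1.0, (8, 8)) expect (8,8)
top pick (0.985, (8, 5)) expect (8,5)
scene [[np.int32(1), np.int32(0), np.int32(142), np.int32(127), np.int32(6000)], [np.int32(147), np.int32(189), np.int32(6), np.int32(5), np.int32(17)], [np.int32(30), np.int32(190), np.int32(22), np.int32(18), np.int32(179)], [np.int32(51), np.int32(198), np.int32(89), np.int32(72), np.int32(1293)], [np.int32(36), np.int32(203), np.int32(3), np.int32(5), np.int32(14)], [np.int32(21), np.int32(206), np.int32(10), np.int32(15), np.int32(62)], [np.int32(36), np.int32(209), np.int32(9), np.int32(31), np.int32(123)], [np.int32(48), np.int32(209), np.int32(5), np.int32(18), np.int32(32)], [np.int32(21), np.int32(215), np.int32(15), np.int32(31), np.int32(286)], [np.int32(44), np.int32(273), np.int32(6), np.int32(7), np.int32(20)], [np.int32(12), np.int32(286), np.int32(27), np.int32(15), np.int32(64)], [np.int32(64), np.int32(314), np.int32(23), np.int32(14), np.int32(207)], [np.int32(87), np.int32(330), np.int32(7), np.int32(8), np.int32(35)]]
top [[np.int32(280), np.int32(191), np.int32(7), np.int32(21), np.int32(67)], [np.int32(0), np.int32(202), np.int32(107), np.int32(182), np.int32(11451)], [np.int32(0), np.int32(218), np.int32(53), np.int32(50), np.int32(1815)], [np.int32(286), np.int32(221), np.int32(7), np.int32(19), np.int32(71)], [np.int32(0), np.int32(316), np.int32(8), np.int32(16), np.int32(49)], [np.int32(227), np.int32(377), np.int32(18), np.int32(7), np.int32(79)]]
```

```bash
python3 -c "
from workcell import order,monitor;print(monitor.state()['t']);order.finish_job()"
```

```text
23.6
the job is handed in; nothing more can be done
```

The gauge is against the clamped stop and the pick is back in its block. I handed the job in at 23.6 s of the 61 s allowed.

- **Pull:** I hooked the gauge by its pocket and drew it about 80 mm forward. It met the stop with about 5.6 N on the wrist. The tool had nearly stopped moving by then and tilted about 0.3°.
- **Gauge position:** the overhead picture taken after unhooking shows its front end at about −47 mm from the channel centre, right at the stop. A final comparison of overhead pictures showed it in its new place. I couldn't see it in the side view, where the channel wall hides it.
- **Pick:** it came to rest at the same height it was picked up from. Matching the first and last pictures found no shift (0.998 in the side view, 0.985 from above).
- **Surroundings:** apart from the gauge, the differences between first and last pictures lie where the arm and its shadow fell. One small patch near the green pick I took for shadow without checking further.
- **Not done:** I had used up the picture limit, so the last view after releasing the pick was checked by numbers only, not by eye.

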